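# Free the glaze tub from its click-in track and stand it on the banding wheel

### The arm

A 6-joint arm with a two-finger parallel gripper is mounted at the origin on the work surface. World frame = base frame: x ahead of the robot, y to its left, z up, the work surface at z = 0. Lengths are in mm, angles in degrees, forces in N, time in s.
With the tool pointing down it reaches from about 350 to 850 mm from the base axis. Payload 8.1 kg.
Tool frame: the origin (TCP) lies midway between the tips of the shut fingers; the grasp point (between the pads) lies 19 mm behind it; z points along the fingers, y is the line along which they close (so a half turn about z gives the same grasp; the last joint's range is limited). The gripper opens to 85 mm and grips with 20 to 120 N. Pads are 22 mm wide; open, the fingers measure 114 mm over their backs; the gripper's body (76 mm by 85 mm) begins 54 mm behind the grasp point. The pads swing forward as they close: fully open they stand 13 mm farther back than shut.
Start: joints at [60.997, 7.471, 85.268, -0, 87.261, -4.893], TCP at [245.074, 547.671, 196.692] pointing down, gripper open.
Joint ranges: [-169.43, 169.43], [-51.17, 129.36], [1.28, 143.12], [-76.62, 256.62], [0, 156.53], [-152.29, 152.29]. Speed limits (degrees/s): [136.94, 136.94, 159.86, 180, 180, 180].

### API

Orientations are given as [roll, pitch, yaw] about the fixed x, y, z axes, in that order (R = Rz(yaw) Ry(pitch) Rx(roll)).
In Python, from bench import sensors, optics, r gives the robot as it stands.
- The arm moves only by the tool apply_moves, never from a script. Its argument "targets" is a list of rows, each a list of 7 numbers: the shift along the tool's x, y, z in mm, then the turn, a rotation vector about the tool's x, y, z in rad, then the closure, from 0 (fully open) to 1 (shut). In form: [[x, y, z, wx, wy, wz, claw], ...]. A call has 1 to 20 rows; each row shifts and turns the commanded pose from where the row before left it, along the tool's axes as they then stand; what a row does not reach is not made up. A row lasts 1/8 s, in which the tool goes at most 62.5 mm and 10.7 degrees, less where a joint would pass 70% of its speed; a pose out of reach is approached as far as the arm can. A call is refused whole if a number of a shift passes 62.5 or a number of a turn 0.188, either way. A call with a gripper value outside its range is refused whole. The fingers move at their own pace and stop on an object; "force" is the grip in N (left out, the last holds). Time passes only in rows, so rows that do not move let the fingers close. It gives the time, the measured TCP pose, the force, the opening and the grip force at its end, in the units of the state.
- sensors.sense(): the state, without advancing time (a new reading comes with each control period).
- optics.snapshot(name): name is "scene" or "top"; returns the picture (480x640x3 uint8, red, green, blue); there is no depth.
- optics.get_calibration(name): a dict with "camera_matrix" (3x3 intrinsics, pixels), "pose" (4x4, takes a point from camera to world coordinates). Camera axes: x right, y down, z forward; pixel columns grow to the right and rows downward; lengths in mm; the calibration is good to about 2 mm. A picture is of the moment at which its call begins. get_calibration takes no time and is no camera call.
- r.hand_in(): hands the job in; it is judged then, once.
The state is a dict: "time": time; "joint_pos": joint angles; "qd": joint speeds; "joint_efforts": joint torques, N m; "tool_pos": TCP position; "tcp_rot": TCP orientation; "ft_force": force on the tool from outside, world axes, zero at the start; "wrist_torque": the same for the moment, N m; "finger_gap": finger opening in mm; "grip_force": force on a finger pad.
Only numpy, scipy, OpenCV 4.12 (cv2) and the standard library are available. Lean on these libraries where they do the work, as an engineer would, in place of code of your own. Each camera call takes 0.05 s, during which the arm holds its last target. There are 200 camera calls.

### The job

Push the glaze tub out of its click-in track, past the spring catch, until it stands clear of the track on the bench; a hidden stop blocks one end, so feel which way it gives and never force it against the stop. Then pick the tub up and set it down gently, upright, on the middle of the banding wheel, and let go. Leave the other things on the bench where they are.

Things in the scene. Friction and masses are not known exactly. Their poses are not given: they have to be found in the camera images.
- tub: The glaze tub to free: white box-shaped tub, flat grey lid, standing on the bench in the track. Foot flange 66 (its x) by 96 (its y) by 8 mm high; body 50 (x) by 84 (y) mm, top at 60 mm; about 0.4 kg. Origin: centre of its underside; y along the track. In the track it cannot be gripped (84 mm one way, only 8 mm to the bars the other): push an end face of the body with closed fingers.
- track: Fixed aluminium track, 120 mm long along its own y (roughly left-right), both ends looking alike. Lips over the tub's foot (top 13.5 mm high, 56 mm apart) let it only slide along y on the bare bench. Each side has two 8 mm steel bars along y, at heights 33 and 53 mm, inner faces 66 mm apart, top at 57 mm. Origin: middle of the track at bench height; z up.
- track_catch (a point): Middle of the track, at lip height. Here grey spring-roller catch housings, 44 mm long, reach out 64 mm to either side. The catch holds the tub with about 6 to 16 N and lets go within 10 mm of travel towards the open end.
- track_end (a point): The track's +y mouth, at bench height, 60 mm from its middle; the -y mouth is its mirror image. Under the lips at one of the two mouths, a different one from start to start, a hidden stop blocks the foot after about 2 mm of travel. The tub is clear once its centre is 108 mm or more from the track's middle.
- wheel: Banding wheel: heavy fixed steel base with a free-turning round aluminium head of 180 mm diameter, 12 mm thick, flat top 60 mm above the bench. Origin: on its axis at bench height.
- wheel_top (a point): Centre of the wheel head's flat top, 60 mm above the bench.
- spare_tub: Bystander: a tub like the one in the track, standing loose on the bench to the robot's right. Origin at its underside.
- boat: Bystander: white unglazed clay boat with a cabin, 130 mm long, 85 mm high. Origin at its underside.
- jar_tall: Bystander: round jar, 62 mm wide, 120 mm high. Origin at its underside.
- jar_squat: Bystander: round glass jar, 72 mm wide, 80 mm high. Origin at its underside.
- bowl: Bystander: terracotta bowl, 110 mm wide, 50 mm high. Origin at its underside.
- brush_mug: Bystander: white ceramic beaker, 80 mm wide, 90 mm high. Origin at its underside.
- tile: Bystander: terracotta test tile 80 x 80 x 9 mm. Origin at its underside.
Mind the look-alikes: they are no part of the job. What is shaped like the tub but green or yellow is not meant.

How it is judged:
By the outcome, as a careful person would: the job done as asked, in the order asked, and still so for the second after the job is handed in, with the robot touching nothing.
It also fails if it takes over 64 s, if anything falls off the work surface, if the arm or the gripper's body presses on something with over 40 N, if the wrist force passes 120 N, or if a joint passes its speed limit or range.

## Working session

There is one attempt and no reset: what is moved stays moved. The work goes in short steps, Python scripts to look and compute and a tool call to move; the robot and the scene stay as the last step left them, time stands still between calls to the robot, and variables do not carry over. Pictures are saved under pics/ and viewed, at most 10 in all, crops included, and the job is handed in when it is done.

Besides the shell and the picture viewer there is one more tool, called after "Emit:" as a command line: name --pt "numbers of a row" for each row, then --argument value for the rest. apply_moves: Moves the arm, as the interface text tells. Its arguments: {"type":"object","properties":{"targets":{"type":"array"},"force":{"type":"number"}},"required":["targets"]}

```bash
mkdir -p pics; ls; python3 - <<'E'
from bench import sensors, optics, r
import cv2,numpy as np
for n in("scene","top"):
    im=optics.snapshot(n); cv2.imwrite(f"pics/{n}0.png",im[:,:,::-1])
    c=optics.get_calibration(n); print(n,np.round(c["camera_matrix"],1).tolist(),np.round(c["pose"],3).tolist())
print(sensors.sense())
E
```

```text
pics
scene [[543.2, 0.0, 315.1], [0.0, 543.2, 236.4], [0.0, 0.0, 1.0]] [[-0.782, 0.447, -0.434, 1093.999], [0.623, 0.578, -0.527, 681.946], [0.016, -0.682, -0.731, 987.126], [0.0, 0.0, 0.0, 1.0]]
top [[475.0, 0.0, 320.2], [0.0, 475.0, 243.9], [0.0, 0.0, 1.0]] [[-0.016, -0.997, 0.077, 461.184], [-1.0, 0.016, 0.0, 26.868], [-0.001, -0.077, -0.997, 1136.651], [0.0, 0.0, 0.0, 1.0]]
{'time': 0.1, 'joint_pos': array([ 6.09966588e+01,  7.51037959e+00,  8.53238923e+01,  8.74826908e-04,
        8.72624172e+01, -4.89391029e+00]), 'qd': array([ 0.02999076, -0.12581487, -0.18768832,  0.02801494, -0.0042167 ,
       -0.12215412]), 'joint_efforts': array([ 1.07069864e-03, -5.70952606e+01, -5.01941264e+01, -1.16524266e-04,
        8.30930192e-03, -1.71054999e-06]), 'tool_pos': array([244.79695265, 547.17458232, 195.74540383]), 'tcp_rot': array([-1.79903738e+02, -9.11921091e-03,  1.55890519e+02]), 'ft_force': array([ 0.30386135, -0.01447769, -0.07932868]), 'wrist_torque': array([-0.0162088 ,  0.07472346, -0.02201581]), 'grip_force': 0.0, 'finger_gap': 85.67173229181405}
```

View pics/scene0.png

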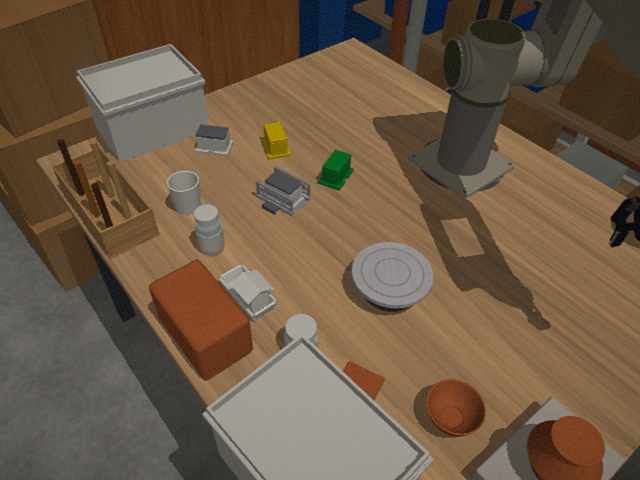

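View pics/top0.png

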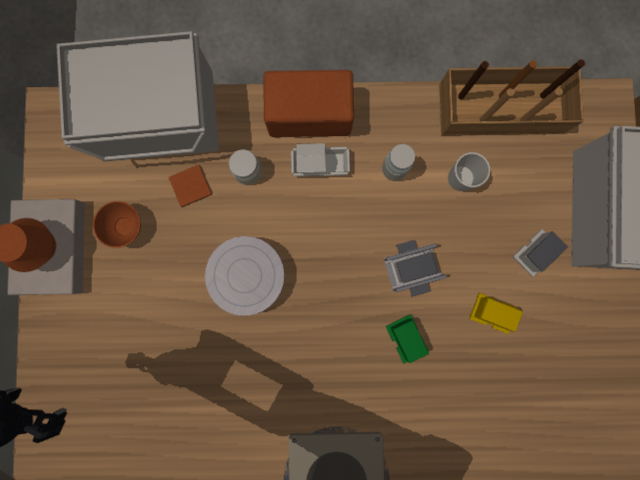

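Tub-shaped candidates in the top image are (415,268), grey lid between bars with catch housings; (541,253), grey lid and loose, so the spare; (408,339), green; and (497,313), yellow. The one at (415,268) (scene image (283,190)) fits because it sits in the track. The wheel is at (245,276). I'll confirm in an enlarged crop.

```bash
cat > h.py <<'E'
from bench import sensors, optics, r
import cv2,numpy as np
np.set_printoptions(suppress=True,precision=2)
def ray(n,uv):
    c=optics.get_calibration(n);K=c["camera_matrix"];P=np.array(c["pose"])
    d=P[:3,:3]@np.linalg.solve(K,[uv[0],uv[1],1.]);return P[:3,3],d
def at(n,uv,z):
    o,d=ray(n,uv);return o+d*(z-o[2])/d[2]
E
python3 - <<'E'
from h import *
t=cv2.imread("pics/top0.png");s=cv2.imread("pics/scene0.png")
a=cv2.resize(t[230:305,375:455],None,fx=5,fy=5,interpolation=2)
b=cv2.resize(s[160:235,245:325],None,fx=5,fy=5,interpolation=2)
cv2.imwrite("pics/crop1.png",np.hstack([a,b]))
# wheel ellipse
hsv=cv2.cvtColor(t,cv2.COLOR_BGR2HSV)
m=((hsv[...,1]<60)&(hsv[...,2]>90)).astype(np.uint8)
w=np.zeros_like(m);w[225:330,195:295]=m[225:330,195:295]
c=max(cv2.findContours(w,0,1)[0],key=cv2.contourArea);e=cv2.fitEllipse(cv2.convexHull(c));print(e,at("top",e[0],60))
x,y,ww,hh=cv2.boundingRect(c);print([at("top",p,60) for p in((x,e[0][1]),(x+ww-1,e[0][1]))])
# low-sat pieces around the track
q=((hsv[...,1]<70)).astype(np.uint8);z=np.zeros_like(q);z[230:305,375:455]=q[230:305,375:455]
c=max(cv2.findContours(z,0,1)[0],key=cv2.contourArea);print(cv2.minAreaRect(c),cv2.contourArea(c))
# lid: dark bluish low-sat interior
g=(z>0)&(hsv[...,2]<110)
n,l,st,ce=cv2.connectedComponentsWithStats(g.astype(np.uint8))
for i in range(1,n):
    if st[i,4]>60:
        pts=np.argwhere(l==i)[:,::-1].astype(np.float32);print(st[i],ce[i],cv2.minAreaRect(pts))
E
```

```text
((244.2748260498047, 275.4911804199219), (78.85030364990234, 79.69547271728516), 32.92363357543945) [475.74 199.73  60.  ]
[array([477.19, 288.6 ,  60.  ]), array([474.29, 109.87,  60.  ])]
((414.70648193359375, 267.1880798339844), (54.21296691894531, 55.45814514160156), 73.3007583618164) 2079.5
[ 384  240   56   43 1342] [414.15 261.8 ] ((412.33282470703125, 259.9315490722656), (38.995384216308594, 54.40166091918945), 73.61045837402344)
[393 274  54  23 406] [419.39 285.51] ((420.7476806640625, 286.6966247558594), (13.367696762084961, 55.07697677612305), 73.44293212890625)
```

View pics/crop1.png

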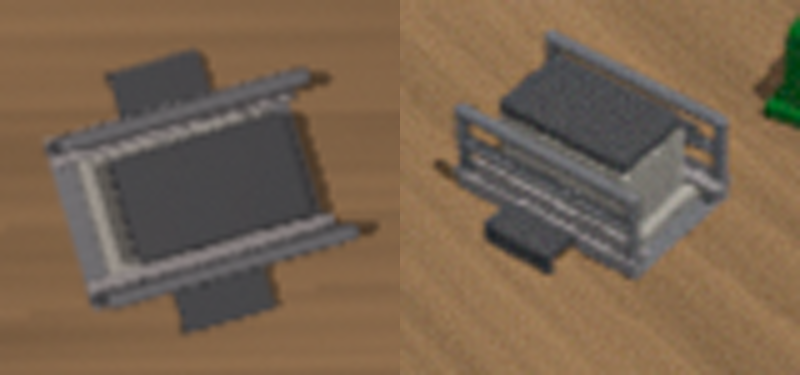

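The crop confirms it: a grey-lidded white tub between the two bar pairs, with catch housings on both sides. In top-image pixels, the bar ends are about (386,259.4), (436.6,244.6), (394.6,290) and (446,275.6).

```bash
python3 - <<'E'
from h import *
f=lambda p:(p[0]/5+375-.4,p[1]/5+230-.4)
g=lambda p:(p[0]/5-80+245-.4,p[1]/5+160-.4)
B=np.array([at("top",f(p),57) for p in((52,147),(308,73),(95,300),(358,229))])
L=np.array([at("top",f(p),60) for p in((107,163),(292,106),(328,220),(133,263))])
H=np.array([at("top",f(p),z) for p,z in(((107,74),13.5),((205,50),13.5),((182,333),13.5),((280,306),13.5))])
S=np.array([at("scene",g(p),60) for p in((557,60),(685,128),(630,167),(500,105))])
SB=np.array([at("scene",g(p),57) for p in((550,33),(728,120),(457,106),(640,200))])
print(B,B.mean(0));print(L,L.mean(0));print(H,H.mean(0));print(S,S.mean(0));print(SB,SB.mean(0))
an=lambda a,b:np.degrees(np.arctan2(*(b-a)[:2][::-1]))
print([an(B[1],B[0]),an(B[3],B[2]),an(L[1],L[0]),an(L[2],L[3]),an(SB[0],SB[1]),an(SB[2],SB[3]),an(H[1],H[0]),an(H[3],H[2]),an(H[0],H[2])+90,an(S[0],S[1]),an(S[3],S[2])])
E
```

```text
[[ 508.01 -119.94   57.  ]
 [ 539.85 -237.5    57.  ]
 [ 438.45 -137.54   57.  ]
 [ 468.56 -257.67   57.  ]] [ 488.72 -188.16   57.  ]
[[ 500.22 -144.26   60.  ]
 [ 524.73 -228.97   60.  ]
 [ 472.82 -243.46   60.  ]
 [ 454.87 -154.71   60.  ]] [ 488.16 -192.85   60.  ]
[[ 544.1  -152.86   13.5 ]
 [ 554.76 -199.67   13.5 ]
 [ 421.42 -184.62   13.5 ]
 [ 433.31 -231.12   13.5 ]] [ 488.4  -192.07   13.5 ]
[[ 479.55 -231.17   60.  ]
 [ 458.92 -147.84   60.  ]
 [ 498.89 -141.34   60.  ]
 [ 523.7  -220.01   60.  ]] [ 490.26 -185.09   60.  ]
[[ 467.59 -254.35   57.  ]
 [ 435.53 -141.94   57.  ]
 [ 539.89 -235.79   57.  ]
 [ 507.6  -121.43   57.  ]] [ 487.65 -188.38   57.  ]
[np.float64(105.15470914783354), np.float64(104.07261891202167), np.float64(106.1351561806837), np.float64(101.43545672487662), np.float64(105.92130454664928), np.float64(105.76794698876617), np.float64(102.82767713279796), np.float64(104.34044209416489), np.float64(-75.48223176167375), np.float64(103.90307588146895), np.float64(107.50075167885899)]
```

```bash
cat >> h.py <<'E'
from scipy.spatial.transform import Rotation as Ro
C=np.array([488.3,-188.5,0.]);YAW=15.
yh=np.array([np.cos(np.radians(YAW+90)),np.sin(np.radians(YAW+90)),0]);xh=np.array([yh[1],-yh[0],0])
def show():
    s=sensors.sense();d=s["tool_pos"]-C
    print("t",s["time"],"track xyz",np.round([d@xh,d@yh,d[2]],1),"rpy",s["tcp_rot"],"F",[round(float(s["ft_force"]@v),1) for v in(xh,yh,[0,0,1])],"gap",s["finger_gap"],s["grip_force"])
def need(track):  # shift and turn, tool axes, to reach track-frame point with tool x = track +y
    s=sensors.sense();R=Ro.from_euler("xyz",s["tcp_rot"],degrees=True);G=Ro.from_euler("xyz",[180,0,YAW+90],degrees=True)
    p=C+xh*track[0]+yh*track[1]+np.array([0,0,track[2]])
    print("turn",(R.inv()*G).as_rotvec(),"shift(final axes)",G.inv().apply(p-s["tool_pos"]),"world",p)
E
python3 -c "
from h import *
show();need([0,-68,196])"
```

```text
t 0.1 track xyz [-44.8 773.6 195.7] rpy [-179.9    -0.01  155.89] F [0.3, -0.1, -0.1] gap 85.67173229181405 0.0
turn [-0.    0.    0.89] shift(final axes) [-841.63   44.8    -0.25] world [ 505.9  -254.18  196.  ]
```

Emit:
apply_moves --pt "0 0 0 0 0 0.1777 1" --pt "0 0 0 0 0 0.1777 1" --pt "0 0 0 0 0 0.1777 1" --pt "0 0 0 0 0 0.1777 1" --pt "0 0 0 0 0 0.1777 1" --pt "-30 2 0 0 0 0 1" --pt "-42 2 0 0 0 0 1" --pt "-42 2 0 0 0 0 1" --pt "-42 2 0 0 0 0 1" --pt "-42 2 0 0 0 0 1" --pt "-42 2 0 0 0 0 1" --pt "-42 2 0 0 0 0 1" --pt "-42 2 0 0 0 0 1" --pt "-42 2 0 0 0 0 1" --pt "-42 2 0 0 0 0 1" --pt "-42 2 0 0 0 0 1" --pt "-42 2 0 0 0 0 1" --pt "-42 2 0 0 0 0 1" --pt "-42 2 0 0 0 0 1" --pt "-42 2 0 0 0 0 1"

```text
time: 2.6
tool_pos: [433.8, -42.9, 196.4]
tcp_rot: [-180.0, -0.0, 105.0]
ft_force: [1.6, 1.6, -0.1]
finger_gap: 0.1
grip_force: 0.0
```

```bash
python3 -c "
from h import *
show();need([0,-68,120])"
```

```text
t 2.6 track xyz [-14.9 154.7 196.4] rpy [-179.99   -0.01  104.97] F [1.9, 1.1, -0.1] gap 0.0540680474044464 0.0
turn [-0. -0. -0.] shift(final axes) [-222.72   14.93   76.4 ] world [ 505.9  -254.18  120.  ]
```

Emit:
apply_moves --pt "-40 3 0 0 0 0 1" --pt "-40 3 0 0 0 0 1" --pt "-40 3 0 0 0 0 1" --pt "-40 3 10 0 0 0 1" --pt "-40 3 20 0 0 0 1" --pt "-23 0 26 0 0 0 1" --pt "0 0 30 0 0 0 1" --pt "0 0 30 0 0 0 1" --pt "0 0 30 0 0 0 1" --pt "0 0 18 0 0 0 1" --pt "0 0 6 0 0 0 1" --pt "0 0 0 0 0 0 1"

```text
time: 4.1
tool_pos: [506.2, -253.2, 27.1]
tcp_rot: [180.0, 0.0, 105.0]
ft_force: [-0.2, 0.2, 0.0]
finger_gap: 0.1
grip_force: 0.0
```

```bash
python3 - <<'E'
from h import *
show()
im=[cv2.cvtColor(optics.snapshot(n),cv2.COLOR_RGB2BGR) for n in("top","scene")]
a=cv2.resize(im[0][210:330,360:480],(400,400),interpolation=2);b=cv2.resize(im[1][120:240,220:340],(400,400),interpolation=2)
cv2.imwrite("pics/c2.png",np.hstack([a,b]))
E
```

```text
t 4.1 track xyz [  0.5 -67.2  27.1] rpy [179.99   0.01 104.99] F [-0.1, 0.2, 0.0] gap 0.12083339184885514 0.0
```

View pics/c2.png

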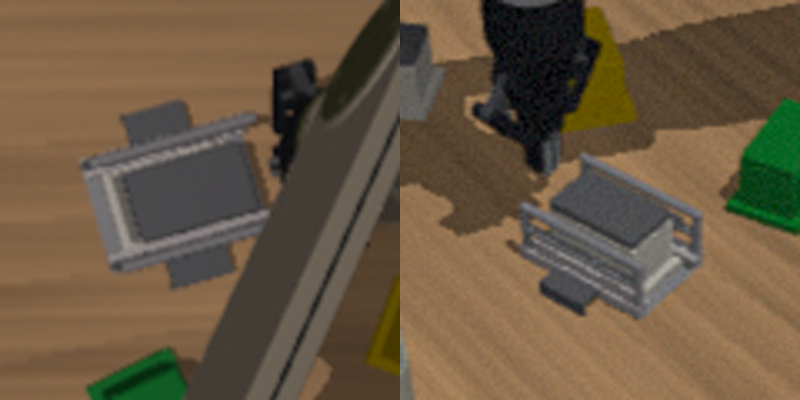

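The fingers stand centred at the -y mouth, just clear of the bars. I'll raise them a little so the knuckles clear the bar tops, then approach.

Emit:
apply_moves --pt "0 0 -6 0 0 0 1" --pt "0 0 -5 0 0 0 1" --pt "5 0 0 0 0 0 1" --pt "4 0 0 0 0 0 1" --pt "1 0 0 0 0 0 1" --pt "0 0 0 0 0 0 1"

```text
time: 4.95
tool_pos: [503.2, -243.2, 37.5]
tcp_rot: [-180.0, -0.0, 105.0]
ft_force: [0.7, -0.0, -0.5]
finger_gap: 0.2
grip_force: 0.0
```

Emit:
apply_moves --pt "1 0 0 0 0 0 1" --pt "0 0 0 0 0 0 1"

```text
time: 5.2
tool_pos: [503.1, -242.4, 37.6]
tcp_rot: [-180.0, -0.0, 105.0]
ft_force: [-0.2, 0.1, -0.4]
finger_gap: -0.3
grip_force: 0.0
```

Emit:
apply_moves --pt "1 0 0 0 0 0 1" --pt "0 0 0 0 0 0 1"

```text
time: 5.45
tool_pos: [502.8, -241.5, 37.7]
tcp_rot: [-180.0, -0.0, 105.0]
ft_force: [-0.5, -0.4, -0.6]
finger_gap: 0.2
grip_force: 0.0
```

Emit:
apply_moves --pt "1 0 0 0 0 0 1" --pt "0 0 0 0 0 0 1"

```text
time: 5.7
tool_pos: [502.6, -240.5, 37.7]
tcp_rot: [180.0, -0.0, 105.0]
ft_force: [-0.1, -0.4, -0.4]
finger_gap: 0.6
grip_force: 0.0
```

Emit:
apply_moves --pt "1 0 0 0 0 0 1" --pt "0 0 0 0 0 0 1"

```text
time: 5.95
tool_pos: [502.3, -239.5, 37.7]
tcp_rot: [-180.0, -0.0, 105.0]
ft_force: [1.2, 0.5, 0.2]
finger_gap: 0.0
grip_force: 0.0
```

Emit:
apply_moves --pt "1 0 0 0 0 0 1" --pt "0 0 0 0 0 0 1"

```text
time: 6.2
tool_pos: [502.1, -238.6, 37.7]
tcp_rot: [-180.0, 0.0, 105.0]
ft_force: [0.4, 0.7, -0.0]
finger_gap: -0.4
grip_force: 0.0
```

Track y is about -52, with no contact yet.

Emit:
apply_moves --pt "1 0 0 0 0 0 1" --pt "0 0 0 0 0 0 1"

```text
time: 6.45
tool_pos: [501.8, -237.6, 37.7]
tcp_rot: [-180.0, -0.0, 105.0]
ft_force: [-0.0, 0.1, 0.5]
finger_gap: 0.0
grip_force: 0.0
```

Emit:
apply_moves --pt "1 0 0 0 0 0 1" --pt "0 0 0 0 0 0 1"

```text
time: 6.7
tool_pos: [501.5, -236.6, 37.7]
tcp_rot: [-180.0, -0.0, 105.0]
ft_force: [-0.2, -1.0, 0.0]
finger_gap: 0.0
grip_force: 0.0
```

Emit:
apply_moves --pt "1 0 0 0 0 0 1" --pt "0 0 0 0 0 0 1"

```text
time: 6.95
tool_pos: [501.3, -235.6, 37.7]
tcp_rot: [-180.0, -0.0, 105.0]
ft_force: [0.9, -0.3, 0.2]
finger_gap: 0.4
grip_force: 0.0
```

Emit:
apply_moves --pt "1 0 0 0 0 0 1" --pt "0 0 0 0 0 0 1"

```text
time: 7.2
tool_pos: [501.0, -234.6, 37.7]
tcp_rot: [-180.0, -0.0, 105.0]
ft_force: [0.4, 0.0, -0.3]
finger_gap: -0.1
grip_force: 0.0
```

Emit:
apply_moves --pt "1 0 0 0 0 0 1" --pt "0 0 0 0 0 0 1"

```text
time: 7.45
tool_pos: [500.8, -233.7, 37.7]
tcp_rot: [180.0, -0.0, 105.0]
ft_force: [-0.1, -0.9, -0.1]
finger_gap: -0.2
grip_force: 0.0
```

Emit:
apply_moves --pt "0.5 0 0 0 0 0 1" --pt "0 0 0 0 0 0 1"

```text
time: 7.7
tool_pos: [500.7, -233.3, 37.7]
tcp_rot: [180.0, 0.0, 105.0]
ft_force: [-0.6, -0.5, 0.8]
finger_gap: 0.1
grip_force: 0.0
```

Emit:
apply_moves --pt "1 0 0 0 0 0 1" --pt "0 0 0 0 0 0 1"

```text
time: 7.95
tool_pos: [500.4, -232.3, 37.7]
tcp_rot: [180.0, 0.0, 105.0]
ft_force: [0.2, -0.3, 0.8]
finger_gap: 0.3
grip_force: 0.0
```

Emit:
apply_moves --pt "1 0 0 0 0 0 1" --pt "0 0 0 0 0 0 1"

```text
time: 8.2
tool_pos: [500.1, -231.3, 37.7]
tcp_rot: [-180.0, -0.0, 105.0]
ft_force: [-0.1, -0.4, 0.1]
finger_gap: 0.1
grip_force: 0.0
```

```bash
python3 - <<'E'
from h import *
show()
im=[cv2.cvtColor(optics.snapshot(n),cv2.COLOR_RGB2BGR) for n in("top","scene")]
a=cv2.resize(im[0][230:305,375:450],(400,400),interpolation=2);b=cv2.resize(im[1][150:225,245:320],(400,400),interpolation=2)
cv2.imwrite("pics/c3.png",np.hstack([a,b]))
E
```

```text
t 8.2 track xyz [  0.3 -44.4  37.7] rpy [-180.     -0.    104.99] F [-0.2, -0.4, 0.1] gap 0.13203635672987188 0.0
```

View pics/c3.png

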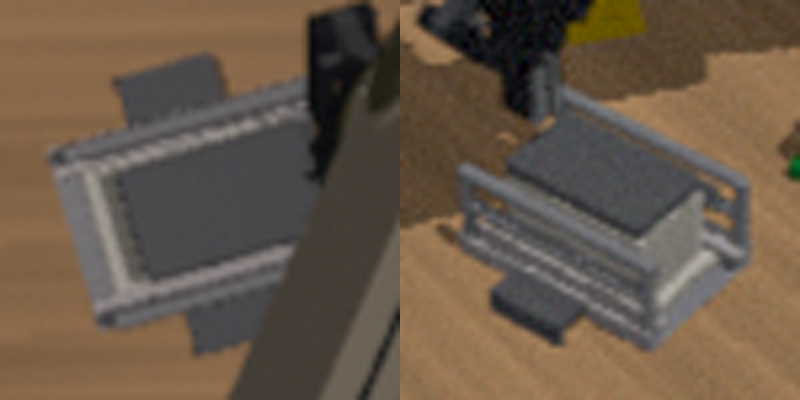

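```bash
python3 - <<'E'
from h import *
def pj(n,p):
    c=optics.get_calibration(n);K=c["camera_matrix"];T=np.linalg.inv(c["pose"]);q=K@(T[:3,:3]@p+T[:3,3]);return q[:2]/q[2]
W=lambda x,y,z:C+xh*x+yh*y+np.array([0,0,z])
for nm,p in dict(tcp=(0,-44.4,37.7),tcpfront=(0,-33.4,37.7),up60=(0,-44.4,60),tubBack1=(25,-42,60),tubBack2=(-25,-42,60),tubF1=(25,42,60),tubF2=(-25,42,60),trackF1=(37,60,57),trackB1=(37,-60,57),trackF2=(-37,60,57)).items():
    print(nm,"scenecrop",(pj("scene",W(*p))-[245,150])*5.333,"topcrop",(pj("top",W(*p))-[375,230])*5.333)
b=cv2.imread("pics/c3.png")[:, 400:][40:290,60:310]
cv2.imwrite("pics/c4.png",cv2.resize(cv2.convertScaleAbs(b,alpha=2,beta=10),(600,600)))
E
```

```text
tcp scenecrop [133.44 165.84] topcrop [304.76 171.45]
tcpfront scenecrop [150.64 174.82] topcrop [280.48 178.41]
up60 scenecrop [131.39 131.33] topcrop [317.02 169.4 ]
tubBack1 scenecrop [102.1  160.07] topcrop [294.45 114.48]
tubBack2 scenecrop [167.6  107.01] topcrop [328.84 227.62]
tubF1 scenecrop [238.47 231.53] topcrop [105.31 168.64]
tubF2 scenecrop [302.83 175.78] topcrop [139.1  282.15]
trackF1 scenecrop [252.89 265.86] topcrop [ 55.71 153.45]
trackB1 scenecrop [ 57.95 162.81] topcrop [324.96  76.41]
trackF2 scenecrop [347.59 182.44] topcrop [105.37 321.1 ]
```

View pics/c4.png

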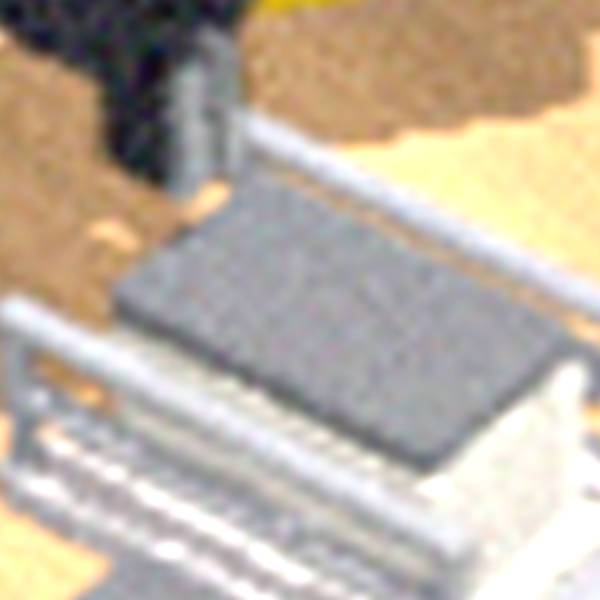

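```bash
python3 - <<'E'
from h import *
def pj(n,p):
    c=optics.get_calibration(n);K=c["camera_matrix"];T=np.linalg.inv(c["pose"]);q=K@(T[:3,:3]@p+T[:3,3]);return q[:2]/q[2]
u=(245+133/5.333,150+121/5.333)
for z in(38,50,60,67,75):
    d=at("scene",u,z)-C;print(z,d@xh,d@yh)
s=cv2.imread("pics/c3.png")
tcp2=np.array([506.2,-253.2,27.1]);print("c2 pred",(pj("scene",tcp2)-[220,120])*3.333,(pj("top",tcp2)-[360,210])*3.333, "actual approx (145,170)")
for z in(27,50,60,70):
    d=at("scene",(220+146/3.333,120+170/3.333),z)-C;print(z,d@xh,d@yh)
s=sensors.sense();print(s["joint_pos"],s["tool_pos"])
a=optics.snapshot("scene");cv2.imwrite("pics/sc5.png",cv2.convertScaleAbs(cv2.resize(a[90:215,190:330,::-1],(784,700)),alpha=2.2,beta=20)[:590])
E
```

```text
38 -25.83332371987195 -66.12383646899521
50 -15.261300996869899 -56.639611378094585
60 -6.4512820610347505 -48.73609046901062
67 -0.2842688059502461 -43.203625832651866
75 6.763746342717751 -36.880809105384614
c2 pred [144.99 202.59] [267.73 164.75] actual approx (145,170)
27 -30.796373797459438 -92.51999422403195
50 -10.646589690105113 -73.91783451072187
60 -1.8858139912553493 -65.82993898319573
70 6.874961707594334 -57.74204345566945
[-30.15   7.71 102.24  -0.    70.04 -45.14] [ 500.17 -231.37   37.71]
```

View pics/sc5.png

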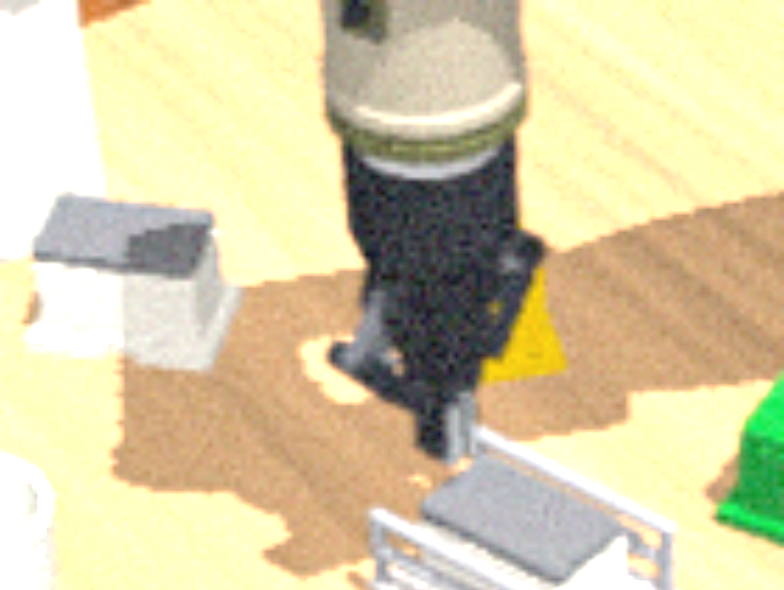

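The picture shows the real fingertips ending about 30 mm above the reported TCP, at roughly 67 mm, which is above the lid. That also explains why there was no contact. I'll back out and measure the height offset with a gentle touch on the bare bench.

Emit:
apply_moves --pt "-10 0 0 0 0 0 1" --pt "-15 0 0 0 0 0 1" --pt "-15 0 0 0 0 0 1" --pt "0 0 10 0 0 0 1" --pt "0 0 12 0 0 0 1" --pt "0 0 10 0 0 0 1" --pt "0 0 6 0 0 0 1" --pt "0 0 2 0 0 0 1" --pt "0 0 0 0 0 0 1"

```text
time: 9.48
tool_pos: [510.6, -269.9, -2.2]
tcp_rot: [180.0, 0.0, 105.0]
ft_force: [0.7, 0.1, 0.1]
finger_gap: 0.3
grip_force: 0.0
```

```bash
python3 - <<'E'
from h import *
show()
a=optics.snapshot("scene");cv2.imwrite("pics/sc6.png",cv2.convertScaleAbs(cv2.resize(a[130:210,220:310,::-1],(675,600),interpolation=2),alpha=2.2,beta=20))
E
```

```text
t 9.475 track xyz [  0.5 -84.5  -2.2] rpy [179.99   0.01 105.  ] F [0.7, -0.1, 0.1] gap 0.3368930589369898 0.0
```

View pics/sc6.png

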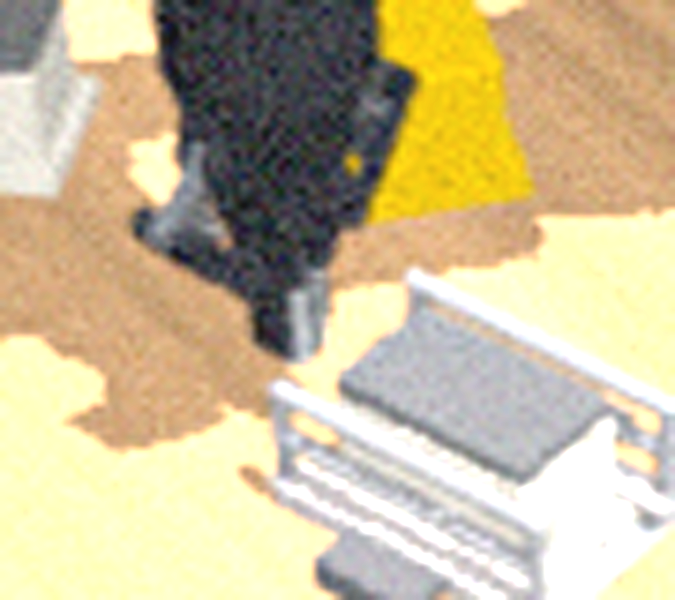

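```bash
python3 - <<'E'
from h import *
for u in((258.7,177.6),(257.3,177.0)):
  for z in(15,20,25,30,35,40):
    d=at("scene",u,z)-C;print(z,d@xh,d@yh)
E
```

```text
15 -11.741032629064577 -95.37269545599581
20 -7.512725244878848 -91.36399401865872
25 -3.284417860693013 -87.35529258132163
30 0.9438895234925767 -83.34659114398461
35 5.172196907678305 -79.3378897066475
40 9.400504291864086 -75.32918826931065
15 -11.318211101972434 -100.00359719455707
20 -7.092078443943724 -95.97107733148609
25 -2.865945785915048 -91.9385574684152
30 1.3601868721136026 -87.90603760534442
35 5.586319530142172 -83.87351774227352
40 9.812452188170878 -79.84099787920252
```

Emit:
apply_moves --pt "0 0 3 0 0 0 1" --pt "0 0 3 0 0 0 1" --pt "0 0 2 0 0 0 1" --pt "0 0 0 0 0 0 1"

```text
time: 10.02
tool_pos: [510.2, -269.9, -10.6]
tcp_rot: [-180.0, -0.0, 105.0]
ft_force: [-0.4, -0.2, 0.0]
finger_gap: 0.2
grip_force: 0.0
```

Emit:
apply_moves --pt "0 0 -8 0 0 0 1" --pt "0 0 -8 0 0 0 1" --pt "8 0 0 0 0 0 1" --pt "10 0 0 0 0 0 1" --pt "6 0 0 0 0 0 1" --pt "2 0 0 0 0 0 1" --pt "0 0 0 0 0 0 1"

```text
time: 10.9
tool_pos: [503.7, -244.7, 5.6]
tcp_rot: [-180.0, -0.0, 105.0]
ft_force: [0.6, 0.0, 0.7]
finger_gap: -0.2
grip_force: 0.0
```

Emit:
apply_moves --pt "1 0 0 0 0 0 1" --pt "1 0 0 0 0 0 1"

```text
time: 11.15
tool_pos: [503.3, -243.1, 5.7]
tcp_rot: [180.0, 0.0, 105.0]
ft_force: [0.6, -0.1, 0.4]
finger_gap: -0.1
grip_force: 0.0
```

Emit:
apply_moves --pt "1 0 0 0 0 0 1" --pt "0 0 0 0 0 0 1"

```text
time: 11.4
tool_pos: [503.0, -242.0, 5.7]
tcp_rot: [-180.0, -0.0, 105.0]
ft_force: [0.1, 0.3, 0.5]
finger_gap: -0.2
grip_force: 0.0
```

Emit:
apply_moves --pt "1 0 0 0 0 0 1" --pt "0 0 0 0 0 0 1"

```text
time: 11.65
tool_pos: [502.8, -241.1, 5.7]
tcp_rot: [180.0, 0.0, 105.0]
ft_force: [0.7, -0.5, -0.8]
finger_gap: 0.0
grip_force: 0.5
```

Track y is about -54.5. I'll continue in single steps.

Emit:
apply_moves --pt "1 0 0 0 0 0 1" --pt "0 0 0 0 0 0 1"

```text
time: 11.9
tool_pos: [502.5, -240.2, 5.8]
tcp_rot: [180.0, 0.0, 105.0]
ft_force: [0.5, -1.8, -0.2]
finger_gap: -0.1
grip_force: 1.0
```

Emit:
apply_moves --pt "0.5 0 0 0 0 0 1" --pt "0 0 0 0 0 0 1"

```text
time: 12.15
tool_pos: [502.5, -239.9, 5.9]
tcp_rot: [180.0, 0.0, 105.0]
ft_force: [-0.1, -3.2, 0.0]
finger_gap: -0.0
grip_force: 1.7
```

Emit:
apply_moves --pt "0.5 0 0 0 0 0 1" --pt "0 0 0 0 0 0 1"

```text
time: 12.4
tool_pos: [502.5, -239.6, 6.0]
tcp_rot: [180.0, 0.1, 105.0]
ft_force: [-0.2, -4.3, -0.1]
finger_gap: -0.2
grip_force: 2.5
```

Emit:
apply_moves --pt "0.5 0 0 0 0 0 1" --pt "0 0 0 0 0 0 1"

```text
time: 12.65
tool_pos: [502.4, -239.4, 6.1]
tcp_rot: [180.0, 0.1, 105.0]
ft_force: [0.3, -5.9, 0.4]
finger_gap: 0.1
grip_force: 3.0
```

Emit:
apply_moves --pt "1 0 0 0 0 0 1" --pt "0 0 0 0 0 0 1"

```text
time: 12.9
tool_pos: [502.5, -238.8, 6.4]
tcp_rot: [179.9, 0.1, 105.0]
ft_force: [1.9, -7.9, 0.1]
finger_gap: 0.3
grip_force: 3.6
```

Emit:
apply_moves --pt "1 0 0 0 0 0 1" --pt "0 0 0 0 0 0 1"

```text
time: 13.15
tool_pos: [502.5, -238.5, 6.7]
tcp_rot: [179.9, 0.2, 105.0]
ft_force: [0.5, -8.9, 1.3]
finger_gap: 0.1
grip_force: 4.7
```

Emit:
apply_moves --pt "1 0 0 0 0 0 1" --pt "0 0 0 0 0 0 1"

```text
time: 13.4
tool_pos: [502.5, -238.3, 7.2]
tcp_rot: [179.9, 0.3, 105.0]
ft_force: [0.6, -11.3, 1.8]
finger_gap: 0.0
grip_force: 5.8
```

Emit:
apply_moves --pt "1 0 0 0 0 0 1" --pt "0 0 0 0 0 0 1"

```text
time: 13.65
tool_pos: [502.5, -238.3, 7.3]
tcp_rot: [179.9, 0.4, 105.0]
ft_force: [1.6, -15.7, -0.5]
finger_gap: 0.4
grip_force: 7.9
```

Emit:
apply_moves --pt "1 0 0 0 0 0 1" --pt "0 0 0 0 0 0 1"

```text
time: 13.9
tool_pos: [502.6, -238.2, 7.4]
tcp_rot: [179.9, 0.5, 104.9]
ft_force: [3.6, -19.7, -2.5]
finger_gap: -0.2
grip_force: 10.1
```

It moved 2 mm, then went rigid with force rising steeply (past 19 N), so +y holds the stop. I'll back off and push from the +y end toward -y.

Emit:
apply_moves --pt "-10 0 0 0 0 0 1" --pt "-10 0 0 0 0 0 1" --pt "0 0 -20 0 0 0 1" --pt "0 0 -22 0 0 0 1" --pt "0 0 -20 0 0 0 1" --pt "25 0 0 0 0 0 1" --pt "32 0 0 0 0 0 1" --pt "32 0 0 0 0 0 1" --pt "32 0 0 0 0 0 1" --pt "21 0 0 0 0 0 1" --pt "0 0 15 0 0 0 1" --pt "0 0 20 0 0 0 1" --pt "0 0 20 0 0 0 1" --pt "0 0 7 0 0 0 1" --pt "0 0 0 0 0 0 1"

```text
time: 15.78
tool_pos: [468.8, -116.2, 5.1]
tcp_rot: [-179.9, -0.0, 105.0]
ft_force: [0.5, -0.0, 0.5]
finger_gap: -0.1
grip_force: 0.0
```

```bash
python3 -c "
from h import *
show()"
```

```text
t 15.775 track xyz [-0.1 74.9  5.1] rpy [-179.93   -0.04  104.96] F [0.4, -0.1, 0.5] gap -0.05967181558831791 0.0
```

Emit:
apply_moves --pt "-8 0 0 0 0 0 1" --pt "-8 0 0 0 0 0 1" --pt "-3 0 0 0 0 0 1" --pt "-2 0 0 0 0 0 1" --pt "-1 0 0 0 0 0 1" --pt "-1 0 0 0 0 0 1"

```text
time: 16.52
tool_pos: [475.1, -137.7, 5.7]
tcp_rot: [-180.0, -0.0, 105.0]
ft_force: [-1.1, 3.2, 2.8]
finger_gap: -0.0
grip_force: 1.6
```

Emit:
apply_moves --pt "-1 0 0 0 0 0 1" --pt "-1 0 0 0 0 0 1"

```text
time: 16.77
tool_pos: [475.6, -139.7, 5.7]
tcp_rot: [-180.0, -0.0, 105.0]
ft_force: [-1.2, 4.4, 2.7]
finger_gap: -0.0
grip_force: 2.5
```

Emit:
apply_moves --pt "-1 0 0 0 0 0 1" --pt "-1 0 0 0 0 0 1"

```text
time: 17.02
tool_pos: [475.9, -140.8, 5.7]
tcp_rot: [-180.0, -0.1, 105.0]
ft_force: [-3.1, 9.1, 6.4]
finger_gap: 0.2
grip_force: 5.0
```

Emit:
apply_moves --pt "-1 0 0 0 0 0 1" --pt "-1 0 0 0 0 0 1"

```text
time: 17.27
tool_pos: [476.5, -142.8, 5.7]
tcp_rot: [-180.0, -0.1, 105.0]
ft_force: [-1.9, 7.9, 5.6]
finger_gap: -0.1
grip_force: 4.3
```

Emit:
apply_moves --pt "-1.5 0 0 0 0 0 1" --pt "-1.5 0 0 0 0 0 1" --pt "-1.5 0 0 0 0 0 1" --pt "-1.5 0 0 0 0 0 1"

```text
time: 17.77
tool_pos: [478.3, -149.7, 5.7]
tcp_rot: [-180.0, -0.0, 105.0]
ft_force: [-0.8, 4.7, 2.3]
finger_gap: 0.2
grip_force: 1.9
```

Emit:
apply_moves --pt "-3 0 0 0 0 0 1" --pt "-3 0 0 0 0 0 1" --pt "-3 0 0 0 0 0 1" --pt "-3 0 0 0 0 0 1" --pt "-3 0 0 0 0 0 1" --pt "-3 0 0 0 0 0 1"

```text
time: 18.52
tool_pos: [483.0, -167.3, 5.7]
tcp_rot: [-180.0, 0.0, 105.0]
ft_force: [-0.8, 3.8, 1.5]
finger_gap: 0.1
grip_force: 1.7
```

```bash
python3 -c "
from h import *
show()"
```

```text
t 18.525 track xyz [ 0.3 21.8  5.7] rpy [-180.      0.    104.98] F [0.2, 3.9, 1.5] gap 0.08659684059862582 1.723403362557292
```

Emit:
apply_moves --pt "-4.5 0 0 0 0 0 1" --pt "-4.5 0 0 0 0 0 1" --pt "-4.5 0 0 0 0 0 1" --pt "-4.5 0 0 0 0 0 1" --pt "-4.5 0 0 0 0 0 1" --pt "-4.5 0 0 0 0 0 1" --pt "-4.5 0 0 0 0 0 1" --pt "-4.5 0 0 0 0 0 1" --pt "-4.5 0 0 0 0 0 1" --pt "-4.5 0 0 0 0 0 1"

```text
time: 19.77
tool_pos: [494.7, -210.8, 5.7]
tcp_rot: [180.0, -0.0, 105.0]
ft_force: [-1.2, 4.1, 3.0]
finger_gap: -0.1
grip_force: 1.8
```

Emit:
apply_moves --pt "-4.5 0 0 0 0 0 1" --pt "-4.5 0 0 0 0 0 1" --pt "-4.5 0 0 0 0 0 1" --pt "-4.5 0 0 0 0 0 1" --pt "-4.5 0 0 0 0 0 1" --pt "-4.5 0 0 0 0 0 1" --pt "-4 0 0 0 0 0 1" --pt "-3 0 0 0 0 0 1" --pt "-2 0 0 0 0 0 1" --pt "-1 0 0 0 0 0 1" --pt "0 0 0 0 0 0 1"

```text
time: 21.15
tool_pos: [504.2, -246.5, 5.7]
tcp_rot: [180.0, 0.0, 105.0]
ft_force: [0.2, 2.9, 1.3]
finger_gap: -0.2
grip_force: 1.1
```

```bash
python3 -c "
from h import *
show()"
```

```text
t 21.15 track xyz [  0.4 -60.2   5.7] rpy [180.     0.02 104.98] F [0.9, 2.8, 1.3] gap -0.198675565493773 1.1148201953619719
```

Emit:
apply_moves --pt "4 0 0 0 0 0 1" --pt "4 0 0 0 0 0 1" --pt "0 0 -20 0 0 0 1" --pt "0 0 -30 0 0 0 1" --pt "0 0 -30 0 0 0 0.5" --pt "30 0 -30 0 0 0 0" --pt "40 0 0 0 0 0 0" --pt "40 0 0 0 0 0 0"

```text
time: 22.15
tool_pos: [474.3, -131.9, 118.1]
tcp_rot: [179.8, 0.1, 105.0]
ft_force: [-0.1, 0.8, 0.1]
finger_gap: 72.1
grip_force: 0.0
```

```bash
python3 - <<'E'
from h import *
show()
t=cv2.cvtColor(optics.snapshot("top"),cv2.COLOR_RGB2BGR);s=cv2.cvtColor(optics.snapshot("scene"),cv2.COLOR_RGB2BGR)
cv2.imwrite("pics/top8.png",t);cv2.imwrite("pics/scene8.png",s)
a=cv2.resize(t[220:320,420:520],(400,400),interpolation=2);b=cv2.resize(s[110:210,210:310],(400,400),interpolation=2)
cv2.imwrite("pics/c8.png",cv2.convertScaleAbs(np.hstack([a,b]),alpha=1.6))
E
```

```text
t 22.15 track xyz [  1.1  58.3 118.1] rpy [179.85   0.12 104.95] F [0.1, 0.8, 0.1] gap 72.11124116636147 0.0
```

View pics/c8.png

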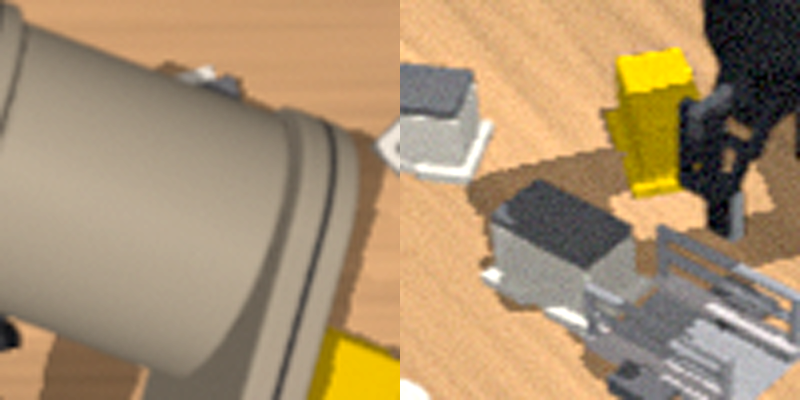

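The tub stands clear beyond the -y mouth. Its lid corners in the scene image are about (233,162), (246,155.5), (269,169) and (255,178).

```bash
python3 - <<'E'
from h import *
P=np.array([at("scene",((x-400)/4+210-.4,y/4+110-.4),60)-C for x,y in((493,207),(543,182),(635,235),(580,272))])
print(np.c_[P@xh,P@yh],(P@xh).mean(),(P@yh).mean())
T=lambda a,b:np.degrees(np.arctan2(P[b]@xh-P[a]@xh,P[b]@yh-P[a]@yh))
print(T(0,3),T(1,2))
need([0,-114,118])
E
```

```text
[[  17.97 -156.94]
 [ -22.28 -148.18]
 [ -17.44  -63.31]
 [  32.77  -67.7 ]] 2.7542957879674246 -109.03395601545031
9.41256245186421 3.2613634072804762
turn [ 0. -0.  0.] shift(final axes) [-174.77   -0.8    -0.76] world [ 517.81 -298.62  118.  ]
```

```bash
python3 - <<'E'
from h import *
s=cv2.imread("pics/scene8.png");b=cv2.GaussianBlur(s,(3,3),0)
x0,y0,x1,y1=230,152,272,182
for thr in(55,65,75,85):
    g=b.max(2);m=np.zeros(g.shape,np.uint8);R=b[y0:y1,x0:x1].astype(int)
    m[y0:y1,x0:x1]=(R.max(2)<thr)&(R.max(2)-R.min(2)<14)
    m=cv2.morphologyEx(m,cv2.MORPH_OPEN,np.ones((3,3)))
    c=max(cv2.findContours(m,0,1)[0],key=cv2.contourArea)[:,0]
    W=np.array([at("scene",p,60)-C for p in c]);q=np.c_[W@xh,W@yh].astype(np.float32)
    print(thr,len(c),cv2.minAreaRect(q))
E
```

```text
55 63 ((3.0367164611816406, -110.2044677734375), (47.57498550415039, 83.45283508300781), 0.5154513120651245)
65 67 ((3.023977279663086, -109.88934326171875), (50.77580261230469, 87.01060485839844), 0.49060937762260437)
75 69 ((3.7656173706054688, -109.63490295410156), (52.263389587402344, 87.5068130493164), 0.4906066954135895)
85 72 ((4.547664642333984, -108.62405395507812), (53.8447380065918, 89.68988800048828), 0.4906066954135895)
```

Emit:
apply_moves --pt "-25 -0.5 0 0 0 0 0" --pt "-40 -0.5 0 0 0 0 0" --pt "-40 0 0 0 0 0 0" --pt "-40 0 0 0 0 0 0" --pt "-26 0 10 0 0 0 0" --pt "0 0 25 0 0 0 0" --pt "0 0 30 0 0 0 0" --pt "0 0 20 0 0 0 0" --pt "0 0 10 0 0 0 0" --pt "0 0 0 0 0 0 0"

```text
time: 23.5
tool_pos: [516.8, -297.8, 20.6]
tcp_rot: [-180.0, -0.0, 105.0]
ft_force: [0.5, -0.2, 1.0]
finger_gap: 85.4
grip_force: 0.0
```

```bash
python3 -c "
from h import *
show();need([0.2,-113,-14])"
```

```text
t 23.5 track xyz [  -0.8 -112.9   20.6] rpy [-179.98   -0.02  104.99] F [0.4, -0.3, 1.0] gap 85.40035209346561 0.0
turn [-0. -0. -0.] shift(final axes) [-0.08  1.   34.63] world [ 517.74 -297.6   -14.  ]
```

Emit:
apply_moves --pt "0 1 8 0 0 0 0" --pt "0 0 8 0 0 0 0" --pt "0 0 8 0 0 0 0" --pt "0 0 6 0 0 0 0" --pt "0 0 4 0 0 0 0" --pt "0 0 0 0 0 0 0"

```text
time: 24.25
tool_pos: [517.6, -297.4, -13.8]
tcp_rot: [-180.0, -0.0, 105.0]
ft_force: [-0.1, 0.2, 0.1]
finger_gap: 85.4
grip_force: 0.0
```

Emit:
apply_moves --pt "0 0 0 0 0 0 0.3" --pt "0 0 0 0 0 0 0.4" --pt "0 0 0 0 0 0 0.5" --pt "0 0 0 0 0 0 0.6" --pt "0 0 0 0 0 0 1" --pt "0 0 0 0 0 0 1" --force 30

```text
time: 25.0
tool_pos: [518.1, -297.8, -12.9]
tcp_rot: [180.0, 0.0, 105.0]
ft_force: [-1.7, -0.4, 5.0]
finger_gap: 49.7
grip_force: 33.4
```

Emit:
apply_moves --pt "0 0 -3 0 0 0 1" --pt "0 0 -8 0 0 0 1" --pt "0 0 -15 0 0 0 1" --pt "0 0 -20 0 0 0 1" --pt "0 0 -22 0 0 0 1" --pt "0 0 -22 0 0 0 1" --pt "0 0 -15 0 0 0 1" --pt "0 0 -5 0 0 0 1" --pt "0 0 0 0 0 0 1" --force 40

```text
time: 26.12
tool_pos: [517.9, -297.6, 96.8]
tcp_rot: [180.0, 0.0, 105.0]
ft_force: [-0.8, 0.3, -4.6]
finger_gap: 49.3
grip_force: 42.3
```

```bash
python3 - <<'E'
from h import *
show()
# wheel centre second estimate from the scene view, and shift needed
s=cv2.imread("pics/scene0.png");h=cv2.cvtColor(s,cv2.COLOR_BGR2HSV)
m=((h[...,1]<60)&(h[...,2]>100)).astype(np.uint8);w=np.zeros_like(m);w[235:320,340:445]=m[235:320,340:445]
c=max(cv2.findContours(w,0,1)[0],key=cv2.contourArea)[:,0]
W=np.array([at("scene",p,60)[:2] for p in c],np.float32);print("scene wheel",cv2.minEnclosingCircle(W))
G=Ro.from_euler("xyz",[180,0,YAW+90],degrees=True);p=sensors.sense()["tool_pos"]
print(G.inv().apply(np.array([475.7,199.5,p[2]])-p))
E
```

```text
t 26.125 track xyz [   0.3 -113.    96.8] rpy [179.99   0.01 104.98] F [-0.7, 0.5, -4.6] gap 49.31582562214215 42.261912524700165
scene wheel ((477.2865905761719, 203.21800231933594), 93.12368774414062)
[491.04  87.92   0.  ]
```

Emit:
apply_moves --pt "15 2 0 0 0 0 1" --pt "28 5 0 0 0 0 1" --pt "35 6 0 0 0 0 1" --pt "35 6 0 0 0 0 1" --pt "35 6 0 0 0 0 1" --pt "35 6 0 0 0 0 1" --pt "35 6 0 0 0 0 1" --pt "35 6 0 0 0 0 1" --pt "35 6 0 0 0 0 1" --pt "35 6 0 0 0 0 1" --pt "35 6 0 0 0 0 1" --pt "35 6 0 0 0 0 1" --pt "35 6 0 0 0 0 1" --pt "30 6 0 0 0 0 1" --pt "20 4 0 0 0 0 1" --pt "10 3 0 0 0 0 1" --pt "3 1 0 0 0 0 1" --pt "0 0 0 0 0 0 1" --pt "0 0 0 0 0 0 1"

```text
time: 28.5
tool_pos: [475.0, 198.6, 96.6]
tcp_rot: [-180.0, 0.0, 104.9]
ft_force: [0.1, -0.6, -4.0]
finger_gap: 49.8
grip_force: 42.4
```

```bash
python3 - <<'E'
from h import *
show()
G=Ro.from_euler("xyz",[180,0,YAW+90],degrees=True);p=sensors.sense()["tool_pos"]
print(p,G.inv().apply(np.array([475.7,199.5,p[2]])-p))
E
```

```text
t 28.5 track xyz [ 87.4 377.3  96.6] rpy [-179.99    0.01  104.94] F [-0.0, -0.6, -4.0] gap 49.79001624692884 42.3984557390213
[475.02 198.58  96.61] [0.72 0.89 0.  ]
```

Emit:
apply_moves --pt "0.5 1 8 0 0 0 1" --pt "0 0 12 0 0 0 1" --pt "0 0 12 0 0 0 1" --pt "0 0 8 0 0 0 1" --pt "0 0 3 0 0 0 1" --pt "0 0 1 0 0 0 1" --pt "0 0 0 0 0 0 1"

```text
time: 29.38
tool_pos: [476.1, 200.1, 53.0]
tcp_rot: [180.0, -0.0, 105.0]
ft_force: [0.0, 0.2, -4.0]
finger_gap: 49.6
grip_force: 42.4
```

Emit:
apply_moves --pt "0 0 1 0 0 0 1" --pt "0 0 1 0 0 0 1" --pt "0 0 0 0 0 0 1"

```text
time: 29.75
tool_pos: [475.7, 200.0, 50.7]
tcp_rot: [-180.0, 0.0, 105.0]
ft_force: [-0.0, 0.5, -3.3]
finger_gap: 49.3
grip_force: 42.4
```

Emit:
apply_moves --pt "0 0 1 0 0 0 1" --pt "0 0 1 0 0 0 1" --pt "0 0 0 0 0 0 1"

```text
time: 30.12
tool_pos: [475.7, 200.0, 48.5]
tcp_rot: [-180.0, 0.0, 105.0]
ft_force: [-0.8, -0.1, -3.7]
finger_gap: 49.5
grip_force: 42.4
```

Emit:
apply_moves --pt "0 0 1 0 0 0 1" --pt "0 0 0 0 0 0 1"

```text
time: 30.38
tool_pos: [475.7, 199.9, 47.6]
tcp_rot: [-180.0, 0.0, 105.0]
ft_force: [-0.7, 0.6, -3.1]
finger_gap: 49.2
grip_force: 42.4
```

Emit:
apply_moves --pt "0 0 1 0 0 0 1" --pt "0 0 0 0 0 0 1"

```text
time: 30.62
tool_pos: [475.9, 200.1, 47.1]
tcp_rot: [180.0, -0.0, 105.0]
ft_force: [-1.8, -1.6, 2.1]
finger_gap: 49.7
grip_force: 42.8
```

Emit:
apply_moves --pt "0 0 0.5 0 0 0 1" --pt "0 0 0 0 0 0 1"

```text
time: 30.88
tool_pos: [476.0, 200.1, 47.2]
tcp_rot: [180.0, 0.0, 105.0]
ft_force: [-5.4, -1.7, 8.1]
finger_gap: 49.5
grip_force: 43.7
```

Emit:
apply_moves --pt "0 0 0.5 0 0 0 1" --pt "0 0 0 0 0 0 1"

```text
time: 31.12
tool_pos: [476.0, 200.1, 47.1]
tcp_rot: [180.0, 0.0, 105.0]
ft_force: [-8.2, -3.2, 12.0]
finger_gap: 49.8
grip_force: 44.2
```

The tub touched down at 47.1. I'll ease off 1.5 mm, open slowly and rise.

Emit:
apply_moves --pt "0 0 -1.3 0 0 0 1" --pt "0 0 0 0 0 0 1" --pt "0 0 0 0 0 0 0.4" --pt "0 0 0 0 0 0 0.3" --pt "0 0 0 0 0 0 0.15" --pt "0 0 0 0 0 0 0" --pt "0 0 0 0 0 0 0" --pt "0 0 0 0 0 0 0" --force 20

```text
time: 32.12
tool_pos: [475.8, 200.0, 47.0]
tcp_rot: [-180.0, -0.0, 105.0]
ft_force: [0.7, -0.3, -0.5]
finger_gap: 85.7
grip_force: 0.0
```

Emit:
apply_moves --pt "0 0 -5 0 0 0 0" --pt "0 0 -15 0 0 0 0" --pt "0 0 -30 0 0 0 0" --pt "0 0 -30 0 0 0 0" --pt "0 0 -30 0 0 0 0" --pt "-30 0 -10 0 0 0 0" --pt "-40 0 0 0 0 0 0" --pt "-40 0 0 0 0 0 0" --pt "-40 0 0 0 0 0 0" --pt "-30 0 0 0 0 0 0" --pt "0 0 0 0 0 0 0"

```text
time: 33.5
tool_pos: [523.0, 24.3, 168.3]
tcp_rot: [179.9, 0.0, 104.8]
ft_force: [-0.1, 0.3, -0.1]
finger_gap: 85.6
grip_force: 0.0
```

```bash
python3 - <<'E'
from h import *
show()
t=cv2.cvtColor(optics.snapshot("top"),cv2.COLOR_RGB2BGR);s=cv2.cvtColor(optics.snapshot("scene"),cv2.COLOR_RGB2BGR)
a=cv2.resize(t[210:340,180:310],(400,400));b=cv2.resize(s[210:340,330:460],(400,400))
cv2.imwrite("pics/c9.png",np.hstack([a,b]))
hs=cv2.cvtColor(cv2.GaussianBlur(t,(3,3),0),cv2.COLOR_BGR2HSV)
m=np.zeros(t.shape[:2],np.uint8);m[225:330,195:295]=(hs[225:330,195:295,2]<95)&(hs[225:330,195:295,1]<60)
m=cv2.morphologyEx(m,cv2.MORPH_OPEN,np.ones((3,3)))
for c in cv2.findContours(m,0,1)[0]:
    if cv2.contourArea(c)>150: q=cv2.minAreaRect(c);print(q,at("top",q[0],120))
E
```

```text
t 33.5 track xyz [ 88.6 196.5 168.3] rpy [179.93   0.04 104.82] F [0.0, 0.4, -0.1] gap 85.62062234944337 0.0
((242.3376922607422, 275.18524169921875), (24.220909118652344, 41.456119537353516), 76.75948333740234) [475.65 194.24 120.  ]
((285.31170654296875, 284.2655944824219), (15.330848693847656, 90.2872085571289), 2.862405300140381) [454.84 102.64 120.  ]
```

View pics/c9.png

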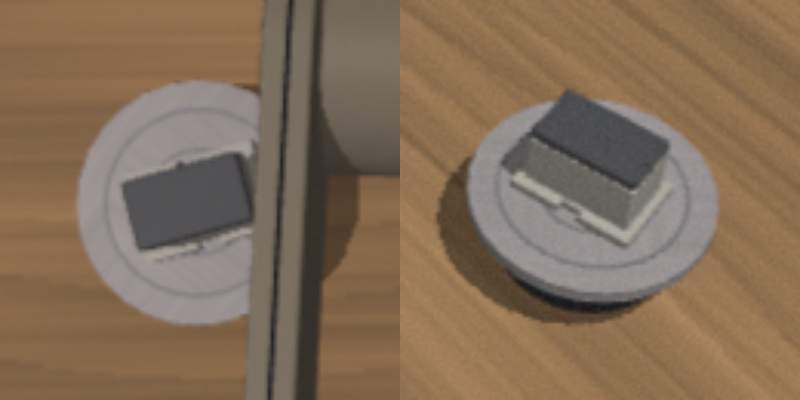

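The tub stands upright on the wheel, with its lid centre at about (242,275) in the top image. That is within about 5 mm of the wheel's middle, and the gripper is clear.

```bash
python3 -c "
from bench import r
print(r.hand_in())"
```

```text
the job is handed in; nothing more can be done
None
```

The tub was pushed out past the catch at the -y mouth after a 2 mm probe of about 20 N found the stop at +y, then set upright on the banding wheel within about 5 mm of its middle, released and handed in at about 34 s of the 64 s.

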